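# Clear the zip winder's plate and hold its tension arm wound to the stop

### The arm

A 7-joint arm with a two-finger parallel gripper is mounted at the origin on the work surface. World frame = base frame: x ahead of the robot, y to its left, z up, the work surface at z = 0. Lengths are in m, angles in rad, forces in N, time in s.
With the tool pointing down it reaches from about 0.4 to 0.85 m from the base axis. Payload 10.4 kg.
Tool frame: the origin (TCP) lies on the centre line of the jaws, within the pads' length; the fingertips stand 22 mm ahead of it and the grasp point (between the pads) lies 3 mm ahead of it; z points along the fingers, y is the line along which they close (so a half turn about z gives the same grasp; the last joint's range is limited). The gripper opens to 87 mm and grips with 3 to 60 N. Pads are 19 mm wide; open, the fingers measure 117 mm over their backs; the gripper's body (75 mm by 190 mm) begins 51 mm behind the grasp point.
Start: joints at [-1.172, 0.332, -0.065, 1.46, 0.022, 1.35, -0.088], TCP at [0.256, 0.57, 0.245] pointing down, gripper open.
Joint ranges: [-2.6, 2.6], [-0.5, 2.12], [-1.47, 1.34], [0.16, 2.42], [-1.27, 4.41], [0.06, 2.06], [-2.6, 2.6]. Speed limits (rad/s): [2.22, 2.22, 2.79, 2.79, 3.14, 3.14, 3.14].

### API

Orientations are given as a unit quaternion [x, y, z, w].
In Python, from bench import r, viewer, ticket, monitor gives the robot as it stands (r), with the cameras (viewer), the job (ticket) and the readings (monitor).
- The arm moves only by the tool jog_arm, called after "Request:" as name(argument=value, ...) on one line, values as JSON. Schema: {"type":"object","properties":{"steps":{"type":"array","items":{"type":"object","properties":{"pos":{"type":"array","items":{"type":"number"},"minItems":3,"maxItems":3},"yaw":{"type":"number"},"finger_gap":{"type":"number"}},"additionalProperties":false,"required":["finger_gap"]},"minItems":1,"maxItems":12},"force":{"type":"number"},"only":{"type":"string"},"quiet":{"type":"boolean"},"lines":{"type":"string"}},"required":["steps"],"additionalProperties":false}. steps is a list of rows, 1 to 12 of them, each an object with the fields pos (a list: dx, dy, dz in shares of 75 cm (1.0 is 75 cm)), yaw (a turn about the tool's z in fractions of the full range, 1 being pi rad), finger_gap (the finger opening in m); a field left out counts as zero (the opening has to be given); each row is the pose to reach, as a shift and turn from the pose commanded when the call began, along the tool's axes at that moment; what a row does not reach only later rows make up. A row lasts 1/10 s, in which the tool goes at most 0.05 m and 0.15 rad, less where a joint would pass 70% of its speed; a pose out of reach is approached as far as the arm can. The fingers move at their own pace and stop on an object; force is the grip in N (left out, the last holds). Time passes only in rows, so rows that do not move let the fingers close. The tool returns the time, the measured TCP pose, the force, the opening and the grip force at its end. only (a regular expression) keeps the lines of the reply that match it, lines (a string "A,B") keeps lines A to B, and quiet returns only ok. No shift or turn number may pass 1 either way. Input that does not fit is refused with a message, and nothing moves.
- monitor.read_state(): the state, without advancing time (a new reading comes with each control period).
- viewer.camera(name): name is "scene" or "top" or "wrist"; returns a dict with "img" (400x640x3 uint8, red, green, blue), "fx", "fy", "cx", "cy" (pixels), "k1" (the pictures are not rectified: a ray, as slopes to the right and down, at radius r is drawn at 1 + k1 r^2 times it, then the intrinsics apply), "pose" (4x4, takes a point from camera to world coordinates). Camera axes: x right, y down, z forward; pixel columns grow to the right and rows downward; lengths in m; the calibration is good to about 2 mm. A picture is of the moment at which its call begins. There is no depth.
- ticket.close_job(): hands the job in; it is judged then, once.
The state is a dict: "time": time; "joint_positions": joint angles; "joint_vel": joint speeds; "joint_torque": joint torques, N m; "ee_pos": TCP position; "eef_rot": TCP orientation; "ft_force": force on the tool from outside, world axes, zero at the start; "torque": the same for the moment, N m; "width": finger opening in m; "grip_force": force on a finger pad.
Only numpy, scipy, OpenCV 4.12 (cv2) and the standard library are available. Lean on these libraries where they do the work, as an engineer would, in place of code of your own. Each camera call takes 0.05 s, during which the arm holds its last target. There are 200 camera calls.

### The job

Some loose brass chips are lying on the base plate of the zip-chain winder. Pick up the scraper block and wipe all of them off the plate onto the counter with it (do not touch the chips with the gripper), then put the scraper down on the counter clear of the plate. Then take the sprung tension arm by the gripper fingers, swing it forward against its spring until it is fully wound to its stop, and finish while still holding it there; leave the other things on the counter and the plate where they are.

Things in the scene. Friction and masses are not known exactly. Their poses are not given: they have to be found in the camera images.
- winder: Zip-chain winder, fixed to the counter: flat dark steel base plate, 240 mm (its x) by 340 mm (its y), top at z = 10 mm, no rim. Origin: centre of its underside; at yaw 0 x points away from the robot, y to the robot's left. Its back strip (x over 25 mm) carries the stop lug (34, 19 mm), the pivot body (75, 0; radius 23 mm; hanger behind it), all up to z = 68 mm, and a reel (see reel_top).
- tension_arm (a joint): Sprung two-plate cage arm on the pivot's upright axis, z = 39 to 56 mm, 16 mm wide, roller (28 mm) at the end. 0 = rest, arm pointing 100 deg clockwise (from above) of the winder's x; grows clockwise as it is wound, to the stop at 1.5 rad, pointing 186 deg clockwise (towards the robot). Spring back-torque 0.24 N m at rest to 0.84 N m at the stop (2 to 7 N at the post); let go, it flies back to 0.
- reel_top (a point): Top of the spindle of the fixed reel of zip chain on the plate's back strip: reel radius 36 mm, 46 mm high; this point is 58 mm above the counter.
- finger_post (a point): The point to take the arm by: on the axis of the upright steel finger post at the arm's free end, 120 mm from the pivot axis. The post is 14 mm in diameter and stands from z = 56 to 102 mm above the counter; this point is at z = 79 mm.
- pivot_axis (a point): Point on the upright pivot axis of the tension arm, z = 38 mm above the counter.
- scraper: The scraper block, standing loose on the counter: an aluminium foot 36 mm (its x) by 120 mm (its y) by 22 mm high, with a wooden grip 24 mm (x) by 64 mm (y) on top of it up to z = 72 mm. Origin: centre of the foot's underside. 0.2 to 0.4 kg. Grip it from above across its x, 50 mm or so above the underside.
- chip0: A loose flat brass chip, cross-shaped, 24 by 23 mm, 6 mm thick, 18 g, lying on the left and front part of the winder's plate. Origin: centre of its underside.
- chip1: A loose flat brass chip, cross-shaped, 24 by 23 mm, 6 mm thick, 18 g, lying on the left and front part of the winder's plate. Origin: centre of its underside.
- chip2: A loose flat brass chip, cross-shaped, 24 by 23 mm, 6 mm thick, 18 g, lying on the left and front part of the winder's plate. Origin: centre of its underside.
- chip3: A loose flat brass chip, cross-shaped, 24 by 23 mm, 6 mm thick, 18 g, lying on the left and front part of the winder's plate. Origin: centre of its underside.
- bobbin: Bystander: wooden bobbin, radius 14 mm, 34 mm high, standing loose on the plate's back strip between pivot and reel. Origin: centre of its underside.
- cone: Bystander: blue cone of thread, foot radius 34 mm, 116 mm high, loose. Origin: centre of its underside.
- tape_roll: Bystander: roll of brown tape lying flat, outer radius 45 mm, 48 mm high, loose. Origin: centre of its underside.
- button_jar: Bystander: glass jar with steel cap, radius 32 mm, 85 mm high, loose. Origin: centre of its underside.
- zip_box: Bystander: flat blue cardboard box 60 by 100 by 45 mm, loose. Origin: centre of its underside.
- water: Bystander: water bottle, radius 31 mm, 190 mm high, loose. Origin: centre of its underside.

How it is judged:
By the outcome, as a careful person would: the job done as asked, in the order asked, and still so for the second after the job is handed in, while the arm keeps its last pose, push and grip.
It also fails if it takes over 72 s, if anything falls off the work surface, if the arm or the gripper's body presses on something with over 40 N, if the wrist force passes 120 N, or if a joint passes its speed limit or range.

## Working session

There is one attempt and no reset: what is moved stays moved. The work goes in short steps, Python scripts to look and compute and a tool call to move; the robot and the scene stay as the last step left them, time stands still between calls to the robot, and variables do not carry over. Pictures are saved under pics/ and viewed, at most 12 in all, crops included, and the job is handed in when it is done.

```bash
ls; mkdir -p pics; python3 - <<'E'
from bench import r, viewer, ticket, monitor
import cv2,numpy as np
s=monitor.read_state(); print(s['time'],s['ee_pos'],s['eef_rot'],s['width'])
for n in("scene","top"):
    c=viewer.camera(n); cv2.imwrite(f"pics/{n}0.png",c['img'][:,:,::-1]); np.save(f"pics/{n}0.npy",c,allow_pickle=True)
    print(n,c['fx'],c['fy'],c['cx'],c['cy'],c['k1'],np.round(c['pose'],3).tolist())
E
```

```text
bench.py
pics
0.0 [0.25573142 0.56989457 0.24375678] [ 2.09352623e-01  9.77839954e-01 -6.98411304e-04 -1.24341100e-04] 0.08726109359110057
scene 449.0785900669739 449.0785900669739 317.71271836437774 193.6908562400219 -0.04144609916193334 [[-0.755, 0.514, -0.407, 1.055], [0.656, 0.603, -0.454, 0.543], [0.012, -0.61, -0.792, 0.997], [0.0, 0.0, 0.0, 1.0]]
top 410.1620457555395 410.1620457555395 318.440811289264 200.03859883945026 -0.05695909459334409 [[-0.026, -0.997, 0.075, 0.485], [-1.0, 0.026, -0.001, 0.012], [-0.001, -0.075, -0.997, 1.435], [0.0, 0.0, 0.0, 1.0]]
```

View pics/top0.png

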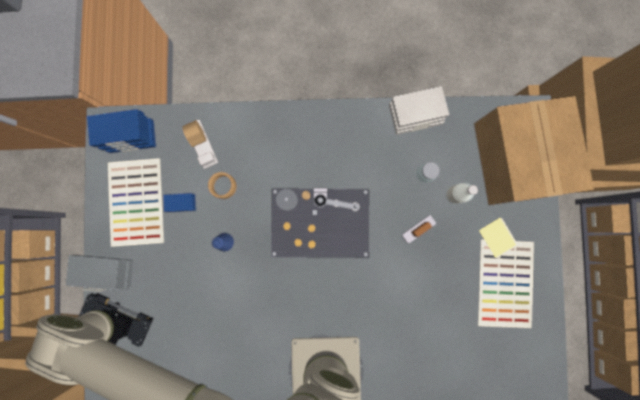

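View pics/scene0.png

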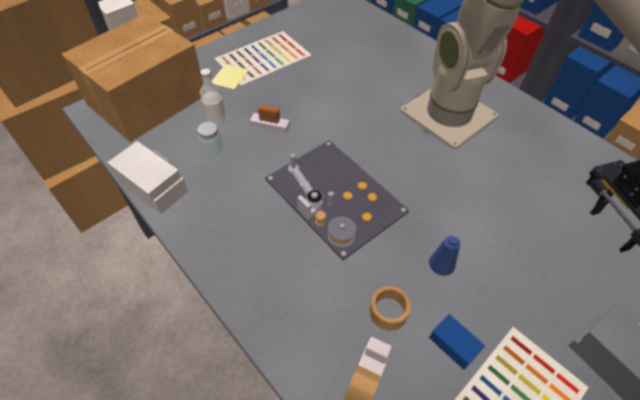

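Top view: the plate spans about cols 272–369 and rows 188–257. The chips are at (287,226), (311,228), (298,242) and (311,244), the pivot at (320,199), the post at about (356,206) and the lug at about (314,212). The scraper is at (419,229), right of the plate. The scene view shows the same objects: post top (293,157), scraper (269,117).

```bash
cat > h.py <<'E'
import numpy as np, cv2
def ray(c,uv):
    K=np.array([[c['fx'],0,c['cx']],[0,c['fy'],c['cy']],[0,0,1.]])
    p=cv2.undistortPoints(np.array([[uv]],float),K,np.array([c['k1'],0,0,0.]))[0,0]  # small k1: same model
    T=np.array(c['pose']); return T[:3,3],T[:3,:3]@np.array([p[0],p[1],1])
def plane(c,uv,z):
    o,d=ray(c,uv); return o+d*(z-o[2])/d[2]
def tri(c1,a,c2,b):
    o1,d1=ray(c1,a);o2,d2=ray(c2,b)
    s=np.linalg.lstsq(np.c_[d1,-d2],o2-o1,rcond=None)[0]
    p,q=o1+s[0]*d1,o2+s[1]*d2; return (p+q)/2,np.linalg.norm(p-q)
def load(n): return np.load(f"pics/{n}.npy",allow_pickle=True).item()
def blobs(m,amin):
    n,_,st,ce=cv2.connectedComponentsWithStats(m.astype(np.uint8))
    return [(ce[i],st[i,4],st[i]) for i in range(1,n) if st[i,4]>=amin]
E
python3 - <<'E'
from h import *
for n in("top0","scene0"):
    c=load(n); hsv=cv2.cvtColor(c['img'],cv2.COLOR_RGB2HSV); H,S,V=cv2.split(hsv)
    m=(H>8)&(H<28)&(S>110)&(V>120)
    print(n,"brass")
    for ce,a,_ in blobs(m,8):
        if a<300: print(np.round(ce,1),a,np.round(plane(c,ce,.016),3))
    # grip brown
    m=(H<14)&(S>100)&(V>40)
    if n=="top0": m[:, :380]=0; m[:,445:]=0
    else: m[:,:245]=0; m[:,300:]=0; m[140:]=0; m[:95]=0
    for ce,a,_ in blobs(m,15):
        pts=np.argwhere(m)[:,::-1]; print("grip",np.round(ce,1),a,np.round(plane(c,ce,.072),3))
    # plate dark
    x=c['img'].max(2)<85
    b=max([q for q in blobs(x,200) if (250<q[0][0]<400 and 150<q[0][1]<260)],key=lambda q:q[1],default=None)
    print(b)
t,s=load("top0"),load("scene0")
cv2.imwrite("pics/crop1.png",np.hstack([cv2.resize(t['img'][180:265,265:440],None,fx=4.5,fy=4.5,interpolation=2)[:,:,::-1]]))
cv2.imwrite("pics/crop2.png",cv2.resize(s['img'][95:260,245:415],None,fx=3.6,fy=3.6,interpolation=2)[:,:,::-1])
E
```

```text
top0 brass
[533.6  89.5] 79 [ 0.972 -0.778  0.016]
[ 37.7 133. ] 77 [0.861 1.021 0.016]
[ 68.7 143.8] 19 [0.817 0.901 0.016]
[213.1 181.2] 42 [0.667 0.376 0.016]
[232.6 186.6] 22 [0.646 0.308 0.016]
[227.1 195. ] 8 [0.617 0.327 0.016]
[119.  220.9] 9 [0.536 0.711 0.016]
[286.5 225.7] 34 [0.505 0.123 0.016]
[422.1 228.8] 100 [ 0.482 -0.346  0.016]
[311.2 227.7] 36 [0.496 0.037 0.016]
[136.1 228.3] 25 [0.509 0.649 0.016]
[151.1 227.2] 14 [0.511 0.596 0.016]
[120.  229.5] 24 [0.506 0.707 0.016]
[  1.  244.8] 72 [0.46  1.149 0.016]
[627.5 250.5] 176 [ 0.383 -1.085  0.016]
[297.8 242.2] 36 [0.448 0.085 0.016]
[311.4 244. ] 34 [0.44  0.038 0.016]
[  1.5 279.2] 124 [0.338 1.145 0.016]
[  1.5 313.6] 125 [0.217 1.144 0.016]
[489.5 301. ] 10 [ 0.227 -0.571  0.016]
[505.  301.1] 9 [ 0.224 -0.626  0.016]
[488.8 309.5] 25 [ 0.198 -0.567  0.016]
[505.2 310.5] 25 [ 0.192 -0.625  0.016]
[521.5 311. ] 12 [ 0.188 -0.683  0.016]
[630.3 345.5] 298 [ 0.049 -1.076  0.016]
[  0.4 339. ] 9 [0.128 1.148 0.016]
[ 12.5 363.7] 243 [0.042 1.102 0.016]
[634.  379.8] 170 [-0.073 -1.085  0.016]
[ 71.2 394. ] 238 [-
[... 278 characters left out ...]
016]
[284.2  47.3] 17 [ 0.198 -0.616  0.016]
[277.  50.] 11 [ 0.228 -0.619  0.016]
[292.5  54.5] 18 [ 0.202 -0.561  0.016]
[285.5  57.4] 15 [ 0.233 -0.564  0.016]
[268.  108.3] 95 [ 0.445 -0.386  0.016]
[362.  185.3] 60 [0.437 0.039 0.016]
[347.2 195.4] 63 [0.494 0.038 0.016]
[371.9 196.6] 62 [0.445 0.085 0.016]
[319.9 217.8] 101 [0.6   0.045 0.016]
[366.5 216.5] 68 [0.503 0.123 0.016]
[338.7 241.8] 25 [0.612 0.132 0.016]
[513.6 354.6] 87 [0.516 0.596 0.016]
[506.3 364.7] 83 [0.547 0.599 0.016]
[536.5 373.7] 110 [0.514 0.654 0.016]
[529.  383.9] 98 [0.544 0.655 0.016]
[558.8 392.1] 104 [0.511 0.707 0.016]
[545.  397.3] 27 [0.542 0.693 0.016]
grip [268.5 113. ] 266 [ 0.492 -0.316  0.072]
None
```

View pics/crop1.png

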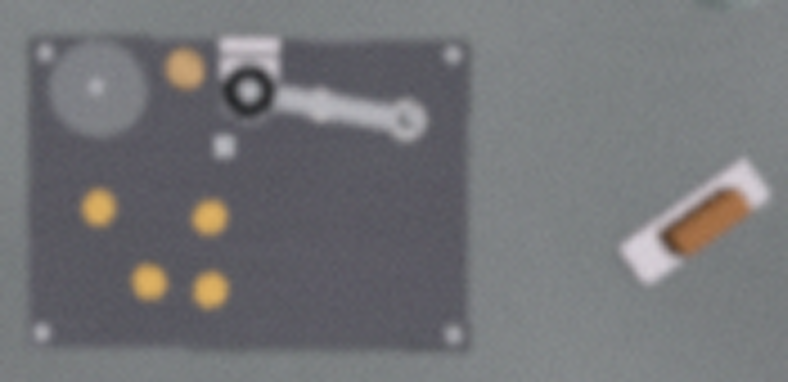

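View pics/crop2.png

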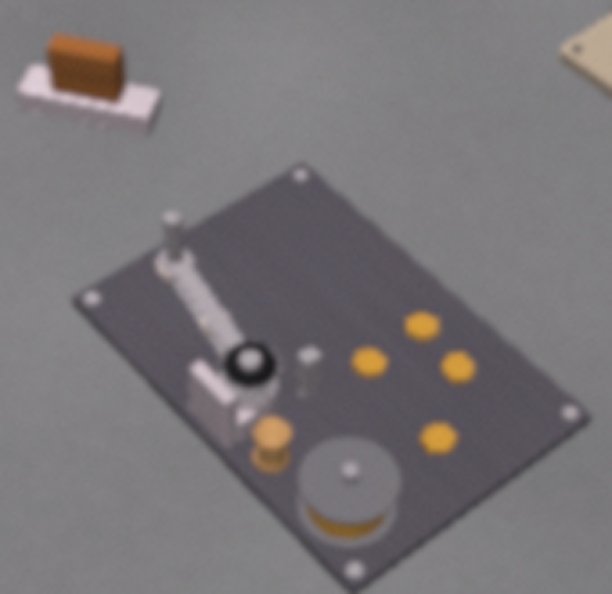

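Crop 1 (4.5×, offset 265,180): corner bolts at (45,53), (453,55), (42,332) and (453,334); pivot (249,91), lug (224,147), post (408,120), foot corners (745,157), (772,192), (650,287) and (618,248). Crop 2 (3.6×, offset 245,95): bolts at (92,298), (301,175), (570,412) and (354,570); pivot (250,360), lug top (310,354), post top (172,217).

```bash
python3 - <<'E'
from h import *
t,s=load("top0"),load("scene0")
T=lambda p:(p[0]/4.5+265-.4,p[1]/4.5+180-.4); S=lambda p:(p[0]/3.6+245-.36,p[1]/3.6+95-.36)
P={}
for n,a,b in [("boltBL",(45,53),(354,570)),("boltBR",(453,55),(92,298)),("boltFL",(42,332),(570,412)),("boltFR",(453,334),(301,175)),
 ("pivot",(249,91),(250,360)),("lug",(224,147),(310,354)),("post",(408,118),(172,217)),("reel",(96,88),(349,468))]:
    p,e=tri(t,T(a),s,S(b)); P[n]=p; print(n,np.round(p,4),"gap",round(e,4))
c=sum(P[k] for k in P if 'bolt' in k)/4; d=(P['boltBL']+P['boltFL']-P['boltBR']-P['boltFR'])
print("plate c",np.round(c,4),"yaw",np.arctan2(-d[0],d[1]), "piv-post",np.linalg.norm((P['pivot']-P['post'])[:2]))
f=[plane(t,T(q),.022) for q in [(745,157),(772,192),(650,287),(618,248)]]
print("foot top",np.round(f,4).tolist(),np.round(np.mean(f,0),4))
v=(f[3]+f[2]-f[0]-f[1])/2; print(np.linalg.norm(v),np.linalg.norm(f[0]-f[1]),"angle of long axis",np.arctan2(v[1],v[0]))
# grip: hsv in each view, triangulate top face: corner points
for uv1,uv2 in [((745,192),(47,40)),((678,250),(122,52))]:
    print("grip pt",[np.round(q,4) for q in tri(t,T(uv1),s,S(uv2))])
E
```

```text
boltBL [0.6254 0.1622 0.0136] gap 0.0009
boltBR [ 0.6152 -0.153   0.0135] gap 0.002
boltFL [0.4107 0.1687 0.0151] gap 0.0017
boltFR [ 0.4008 -0.1455  0.0145] gap 0.0022
pivot [0.5874 0.0057 0.0671] gap 0.0017
lug [0.5466 0.0255 0.0594] gap 0.002
post [ 0.5632 -0.1093  0.1069] gap 0.0016
reel [0.5936 0.1193 0.0617] gap 0.0003
plate c [0.513  0.0081 0.0142] yaw -0.031900225713869884 piv-post 0.11759702462289776
foot top [[0.5307, -0.3749, 0.022], [0.5033, -0.3946, 0.022], [0.4334, -0.2974, 0.022], [0.4638, -0.274, 0.022]] [ 0.4828 -0.3352  0.022 ]
0.12035526643378619 0.03377059120713858 angle of long axis 2.175264920092322
grip pt [array([ 0.5021, -0.3573,  0.0788]), np.float64(0.0026)]
grip pt [array([ 0.4612, -0.3067,  0.0761]), np.float64(0.002)]
```

```bash
cat > go.py <<'E'
# python3 go.py x y z angle_of_tool_y : prints shift in tool axes and turn from the present pose
import sys,numpy as np
from scipy.spatial.transform import Rotation as R
from bench import r, viewer, ticket, monitor
s=monitor.read_state(); M=R.from_quat(s['eef_rot']).as_matrix(); p=np.array(s['ee_pos'])
x,y,z,a=map(float,sys.argv[1:5]); cur=np.arctan2(M[1,1],M[0,1])
d=M.T@(np.array([x,y,z])-p); t=(cur-a+np.pi/2)%np.pi-np.pi/2
print("t",round(s['time'],2),"pos",p.round(4),"tooly",round(cur,3),"J",np.round(s['joint_positions'],2),"F",np.round(s['ft_force'],1))
print("shift",d.round(4),"turn",round(t,3),"or",round(t-np.sign(t)*np.pi,3))
E
python3 go.py 0.45 0.2 0.24 0.604;python3 go.py 0.47 -0.32 0.24 0.604
```

```text
t 0.1 pos [0.2557 0.5699 0.2438] tooly 1.149 J [-1.17  0.33 -0.06  1.46  0.02  1.35 -0.09] F [ 1.1 -0.3  0.2]
shift [-0.3287 -0.258   0.0042] turn 0.545 or -2.597
t 0.1 pos [0.2557 0.5699 0.2438] tooly 1.149 J [-1.17  0.33 -0.06  1.46  0.02  1.35 -0.09] F [ 1.1 -0.3  0.2]
shift [-0.5598 -0.7243  0.0048] turn 0.545 or -2.597
```

Careful with the scale: shifts go in shares of 75 cm and turns go in shares of pi rad. That gives: -0.725 m / 0.75 = -0.9667, -0.56 m / 0.75 = -0.7467, 0.545 rad / 3.1416 = 0.1735.

Request:
jog_arm(steps=[{"pos": [-0.44,-0.3467,0],"yaw": 0.1735,"finger_gap": 0.087},{"pos": [-0.44,-0.3467,0],"yaw": 0.1735,"finger_gap": 0.087},{"pos": [-0.44,-0.3467,0],"yaw": 0.1735,"finger_gap": 0.087},{"pos": [-0.44,-0.3467,0],"yaw": 0.1735,"finger_gap": 0.087},{"pos": [-0.44,-0.3467,0],"yaw": 0.1735,"finger_gap": 0.087},{"pos": [-0.44,-0.3467,0],"yaw": 0.1735,"finger_gap": 0.087},{"pos": [-0.44,-0.3467,0],"yaw": 0.1735,"finger_gap": 0.087},{"pos": [-0.44,-0.3467,0],"yaw": 0.1735,"finger_gap": 0.087},{"pos": [-0.7467,-0.9667,0],"yaw": 0.1735,"finger_gap": 0.087},{"pos": [-0.7467,-0.9667,0],"yaw": 0.1735,"finger_gap": 0.087},{"pos": [-0.7467,-0.9667,0],"yaw": 0.1735,"finger_gap": 0.087},{"pos": [-0.7467,-0.9667,0],"yaw": 0.1735,"finger_gap": 0.087}])

```text
time: 1.3
ee_pos: [0.4514, 0.014, 0.2444]
eef_rot: [0.465, 0.885, 0.0, -0.0]
ft_force: [1.6, -0.4, -0.4]
width: 0.0869
grip_force: 0.0
```

```bash
python3 go.py 0.47 -0.32 0.24 0.604
```

```text
t 1.3 pos [0.4514 0.014  0.2444] tooly 0.604 J [-0.61 -0.08  0.46  1.91  0.04  1.3   0.44] F [ 1.6 -0.4 -0.4]
shift [-0.2854 -0.1745  0.0043] turn 0.0 or -3.141
```

Scaled: -0.285 m / 0.75 = -0.38, -0.175 m / 0.75 = -0.2333.

```bash
cat > cap.py <<'E'
import sys,cv2,numpy as np
from bench import r, viewer, ticket, monitor
n,cam=sys.argv[1],sys.argv[2]; c=viewer.camera(cam); np.save(f"pics/{n}.npy",c,allow_pickle=True); cv2.imwrite(f"pics/{n}.png",c['img'][:,:,::-1])
print(np.round(c['pose'],3).tolist(),c['fx'],c['k1'])
E
python3 cap.py w1 wrist
```

```text
[[0.823, 0.542, 0.171, 0.405], [0.568, -0.785, -0.247, 0.082], [0.0, 0.3, -0.954, 0.385], [0.0, 0.0, 0.0, 1.0]] 289.3489873631976 -0.006793513071705312
```

Request:
jog_arm(steps=[{"pos": [-0.38,-0.2333,0],"finger_gap": 0.087},{"pos": [-0.38,-0.2333,0],"finger_gap": 0.087},{"pos": [-0.38,-0.2333,0],"finger_gap": 0.087},{"pos": [-0.38,-0.2333,0],"finger_gap": 0.087},{"pos": [-0.38,-0.2333,0],"finger_gap": 0.087},{"pos": [-0.38,-0.2333,0],"finger_gap": 0.087},{"pos": [-0.38,-0.2333,0],"finger_gap": 0.087},{"pos": [-0.38,-0.2333,0],"finger_gap": 0.087},{"pos": [-0.38,-0.2333,0],"finger_gap": 0.087}])

```text
time: 2.25
ee_pos: [0.4693, -0.3184, 0.2439]
eef_rot: [0.466, 0.885, -0.0, -0.001]
ft_force: [0.4, -0.3, -0.0]
width: 0.0874
grip_force: 0.0
```

```bash
python3 cap.py w2 wrist; python3 go.py 0.482 -0.335 0.15 0.604
```

```text
[[0.824, 0.541, 0.169, 0.423], [0.567, -0.786, -0.248, -0.251], [-0.001, 0.3, -0.954, 0.384], [0.0, 0.0, 0.0, 1.0]] 289.3489873631976 -0.006793513071705312
t 2.3 pos [ 0.4697 -0.3172  0.244 ] tooly 0.604 J [-0.19  0.25  0.83  1.66 -0.19  1.32  1.28] F [ 0.3  0.3 -0.5]
shift [-0.0217  0.      0.094 ] turn 0.0 or -3.141
```

View pics/w2.png

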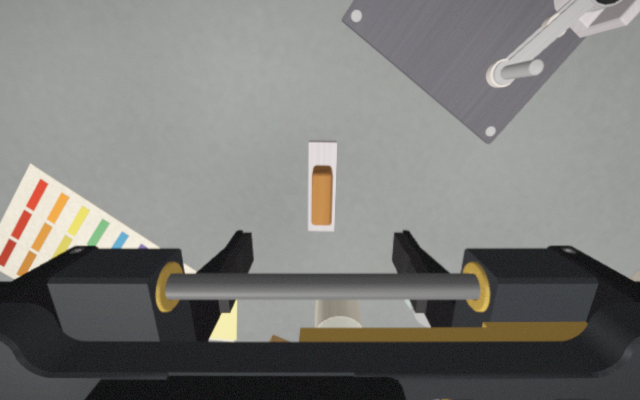

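View pics/w1.png

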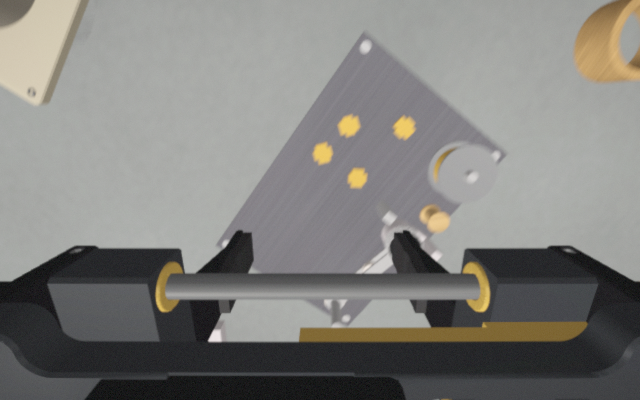

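w2: scraper foot spans (308,142)–(336,231) and lies straight with the tool; grip top about (313,175)–(331,226); post top (536,67). w1: chips at (403,127), (348,126), (322,154) and (357,178); reel spindle (471,177).

```bash
python3 - <<'E'
from h import *
t,s,w1,w2=[load(n) for n in("top0","scene0","w1","w2")]
T=lambda p:(p[0]/4.5+265-.4,p[1]/4.5+180-.4); S=lambda p:(p[0]/3.6+245-.36,p[1]/3.6+95-.36)
f=[plane(w2,q,.022) for q in [(308,142),(337,142),(336,231),(308,231)]]; print("foot",np.round(f,4).tolist(),np.mean(f,0).round(4))
v=(f[0]+f[1]-f[2]-f[3]);print("long angle",np.arctan2(v[1],v[0]))
g=[plane(w2,q,.072) for q in [(313,170),(331,170),(332,226),(313,226)]];print("grip",np.round(g,4).tolist(),np.mean(g,0).round(4))
img=w1['img'];hsv=cv2.cvtColor(img,cv2.COLOR_RGB2HSV);H,Sa,V=cv2.split(hsv);m=(H>15)&(H<30)&(Sa>120)&(V>150);m[230:]=0
print("chips",[(q[0].round(1).tolist(),int(q[1]),plane(w1,q[0],.016)[:2].round(4).tolist()) for q in blobs(m,100)])
print("post top w2-top",tri(w2,(537,67),t,T((410,119))),"w2-scene",tri(w2,(537,67),s,S((172,217))))
print("post base plane .056",plane(w2,(500,73),.056))
print("reel",tri(w1,(471,177),s,S((349,468))))
for n,q,z in [("w2 bolts",(356,16),.011),("",(490,131),.011)]: print(n,plane(w2,q,z).round(4))
for q in [(366,46),(496,156)]: print("w1 bolts",plane(w1,q,.011).round(4))
print("grip far-end top corners (scene/w2)",tri(w2,(322,226),s,S((48,42))))
E
```

```text
foot [[0.4318, -0.2959, 0.022], [0.4614, -0.2755, 0.022], [0.5298, -0.3741, 0.022], [0.4983, -0.3957, 0.022]] [ 0.4803 -0.3353  0.022 ]
long angle 2.1678860767691384
grip [[0.452, -0.3119, 0.072], [0.4682, -0.3006, 0.072], [0.5075, -0.3545, 0.072], [0.4892, -0.3671, 0.072]] [ 0.4792 -0.3335  0.072 ]
chips [([598.5, 24.3], 118, [0.6115, 0.3328]), ([348.5, 125.3], 264, [0.4443, 0.0813]), ([403.6, 127.3], 282, [0.5021, 0.1183]), ([322.2, 152.8], 241, [0.4369, 0.0347]), ([356.9, 177.3], 238, [0.4925, 0.0341])]
post top w2-top (array([ 0.56299798, -0.11146166,  0.09898356]), np.float64(0.001837789721564815)) w2-scene (array([ 0.5616403 , -0.11341999,  0.10256286]), np.float64(0.000923873192730062))
post base plane .056 [ 0.55723858 -0.1174128   0.056     ]
reel (array([0.59136174, 0.11614818, 0.05668925]), np.float64(0.0021618432501561763))
w2 bolts [ 0.3985 -0.1489  0.011 ]
 [ 0.6139 -0.1553  0.011 ]
w1 bolts [0.4085 0.1655 0.011 ]
w1 bolts [0.6254 0.1591 0.011 ]
grip far-end top corners (scene/w2) (array([ 0.49779358, -0.36110076,  0.07145506]), np.float64(0.0005512348338400369))
```

```bash
python3 go.py 0.4805 -0.335 0.053 0.600
```

```text
t 2.3 pos [ 0.4697 -0.3172  0.244 ] tooly 0.604 J [-0.19  0.25  0.83  1.66 -0.19  1.32  1.28] F [ 0.3  0.3 -0.5]
shift [-0.0209 -0.0012  0.191 ] turn 0.004 or -3.137
```

Scaled: 0.191 m / 0.75 = 0.2547, -0.02 m / 0.75 = -0.0267.

Request:
jog_arm(steps=[{"pos": [-0.0267,0,0.0667],"finger_gap": 0.087},{"pos": [-0.0267,0,0.1333],"finger_gap": 0.087},{"pos": [-0.0267,0,0.1867],"finger_gap": 0.087},{"pos": [-0.0267,0,0.2267],"finger_gap": 0.087},{"pos": [-0.0267,0,0.2547],"finger_gap": 0.087},{"pos": [-0.0267,0,0.2547],"finger_gap": 0.087},{"pos": [-0.0267,0,0.2547],"finger_gap": 0.02},{"pos": [-0.0267,0,0.2547],"finger_gap": 0.02},{"pos": [-0.0267,0,0.2547],"finger_gap": 0.02},{"pos": [-0.0267,0,0.2547],"finger_gap": 0.02},{"pos": [-0.0267,0,0.2547],"finger_gap": 0.02}], force=40)

```text
time: 3.4
ee_pos: [0.4814, -0.3344, 0.054]
eef_rot: [0.465, 0.885, 0.0, 0.0]
ft_force: [-0.2, 0.2, 0.2]
width: 0.0548
grip_force: 0.0
```

```bash
python3 go.py 0.47 -0.005 0.0655 1.539
```

```text
t 3.4 pos [ 0.4814 -0.3344  0.054 ] tooly 0.604 J [-0.05  0.52  0.73  1.8  -0.41  0.98  1.45] F [-0.2  0.2  0.2]
shift [ 0.2776  0.1777 -0.0115] turn -0.935 or 2.207
```

Request:
jog_arm(steps=[{"finger_gap": 0.01},{"finger_gap": 0.01},{"finger_gap": 0.01},{"finger_gap": 0.01},{"finger_gap": 0.01},{"finger_gap": 0.01},{"finger_gap": 0.01}], force=40)

```text
time: 4.1
ee_pos: [0.4809, -0.3346, 0.0535]
eef_rot: [0.465, 0.885, -0.0, -0.0]
ft_force: [-2.8, -1.6, 0.6]
width: 0.0232
grip_force: 39.9
```

```bash
python3 go.py 0.47 -0.01 0.0655 1.539
```

```text
t 4.1 pos [ 0.4809 -0.3346  0.0535] tooly 0.604 J [-0.05  0.52  0.73  1.8  -0.41  0.98  1.45] F [-2.8 -1.6  0.6]
shift [ 0.2734  0.1754 -0.012 ] turn -0.935 or 2.206
```

Scaled: 0.265 m / 0.75 = 0.3533, 0.17 m / 0.75 = 0.2267, -0.935 rad / 3.1416 = -0.2976.

Request:
jog_arm(steps=[{"pos": [0,0,-0.0533],"finger_gap": 0.01},{"pos": [0.0133,0.0067,-0.1067],"finger_gap": 0.01},{"pos": [0.0533,0.04,-0.1333],"yaw": -0.0477,"finger_gap": 0.01},{"pos": [0.1067,0.0733,-0.1333],"yaw": -0.0955,"finger_gap": 0.01},{"pos": [0.16,0.1067,-0.1333],"yaw": -0.1432,"finger_gap": 0.01},{"pos": [0.2133,0.14,-0.1333],"yaw": -0.191,"finger_gap": 0.01},{"pos": [0.2667,0.1733,-0.1333],"yaw": -0.2387,"finger_gap": 0.01},{"pos": [0.32,0.2067,-0.1333],"yaw": -0.2865,"finger_gap": 0.01},{"pos": [0.3533,0.2267,-0.1067],"yaw": -0.2976,"finger_gap": 0.01},{"pos": [0.3533,0.2267,-0.0667],"yaw": -0.2976,"finger_gap": 0.01},{"pos": [0.3533,0.2267,-0.0533],"yaw": -0.2976,"finger_gap": 0.01},{"pos": [0.3533,0.2267,-0.0533],"yaw": -0.2976,"finger_gap": 0.01}], force=40)

```text
time: 5.3
ee_pos: [0.4694, -0.0203, 0.0924]
eef_rot: [0.016, 1.0, -0.0, -0.002]
ft_force: [-0.4, 0.3, -3.1]
width: 0.0233
grip_force: 39.9
```

```bash
python3 cap.py s1 scene; python3 go.py 0.47 -0.01 0.065 1.539
```

```text
[[-0.755, 0.514, -0.407, 1.055], [0.656, 0.603, -0.454, 0.543], [0.012, -0.61, -0.792, 0.997], [0.0, 0.0, 0.0, 1.0]] 449.0785900669739 -0.04144609916193334
t 5.35 pos [ 0.4703 -0.0205  0.0936] tooly 1.537 J [-0.55  0.15  0.53  2.05 -0.09  0.96  1.57] F [ 0.3 -0.1 -1.8]
shift [0.0006 0.0105 0.0286] turn -0.002 or 3.14
```

```bash
python3 - <<'E'
from h import *
s=load("s1"); cv2.imwrite("pics/s1c.png",cv2.resize(s['img'][80:260,250:430],None,fx=3.3,fy=3.3,interpolation=2)[:,:,::-1])
E
```

```text
(no output)
```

View pics/s1c.png

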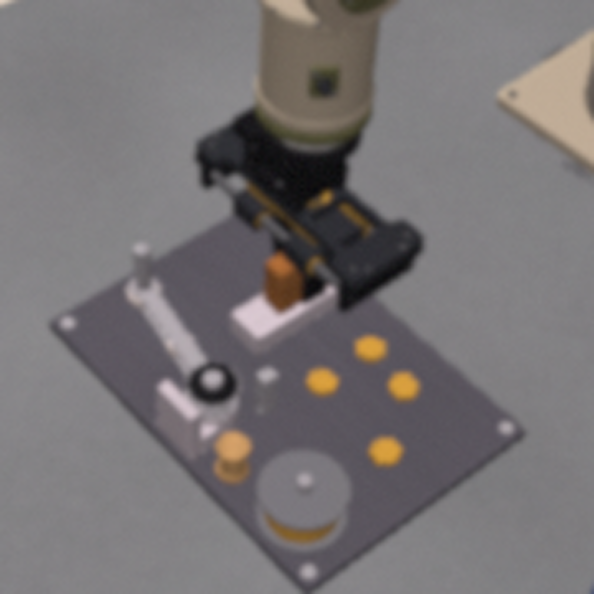

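The scraper hangs level, and the chips at (323,381), (371,348), (404,386) and (385,451) in the crop are all ahead of it. Now I'll lower it and start the wipe.

Request:
jog_arm(steps=[{"pos": [0,0,0.02],"finger_gap": 0.01},{"pos": [0,0,0.0333],"finger_gap": 0.01},{"pos": [0,0,0.038],"finger_gap": 0.01},{"pos": [0,0,0.038],"finger_gap": 0.01},{"pos": [0,0.02,0.038],"finger_gap": 0.01},{"pos": [0,0.04,0.038],"finger_gap": 0.01},{"pos": [0,0.06,0.038],"finger_gap": 0.01},{"pos": [0,0.08,0.038],"finger_gap": 0.01},{"pos": [0,0.1,0.038],"finger_gap": 0.01},{"pos": [0,0.12,0.038],"finger_gap": 0.01},{"pos": [0,0.14,0.038],"finger_gap": 0.01},{"pos": [0,0.16,0.038],"finger_gap": 0.01}], force=40)

```text
time: 6.55
ee_pos: [0.4747, 0.1008, 0.0657]
eef_rot: [0.016, 1.0, 0.0, 0.0]
ft_force: [-0.4, 0.3, -1.4]
width: 0.0236
grip_force: 39.9
```

```bash
python3 go.py 0.477 0.197 0.065 1.539; python3 cap.py s2 scene;python3 cap.py t2 top; python3 - <<'E'
from h import *
for n in("s2","t2"):
    c=load(n); H,S,V=cv2.split(cv2.cvtColor(c['img'],cv2.COLOR_RGB2HSV)); m=(H>8)&(H<28)&(S>110)&(V>120)
    for ce,a,_ in blobs(m,8):
        p=plane(c,ce,.016)
        if .38<p[0]<.65 and -.2<p[1]<.3: print(n,ce.round(1),a,p.round(3))
E
```

```text
t 6.55 pos [0.4747 0.1008 0.0657] tooly 1.539 J [-0.7   0.22  0.44  2.04 -0.12  0.91  1.34] F [-0.4  0.3 -1.4]
shift [0.0008 0.0962 0.0008] turn -0.0 or 3.141
[[-0.755, 0.514, -0.407, 1.055], [0.656, 0.603, -0.454, 0.543], [0.012, -0.61, -0.792, 0.997], [0.0, 0.0, 0.0, 1.0]] 449.0785900669739 -0.04144609916193334
[[-0.026, -0.997, 0.075, 0.485], [-1.0, 0.026, -0.001, 0.012], [-0.001, -0.075, -0.997, 1.435], [0.0, 0.0, 0.0, 1.0]] 410.1620457555395 -0.05695909459334409
s2 [363.7 194.4] 45 [0.456 0.065 0.016]
s2 [382.5 211.1] 81 [0.458 0.138 0.016]
s2 [320.  217.9] 103 [0.6   0.046 0.016]
s2 [370.6 219.7] 137 [0.502 0.137 0.016]
s2 [339.1 241.6] 32 [0.611 0.133 0.016]
```

Scaled: -0.1 m / 0.75 = -0.1333, -0.09 m / 0.75 = -0.12.

Request:
jog_arm(steps=[{"pos": [0,0.02,0],"finger_gap": 0.01},{"pos": [0,0.04,0],"finger_gap": 0.01},{"pos": [0,0.06,0],"finger_gap": 0.01},{"pos": [0,0.08,0],"finger_gap": 0.01},{"pos": [0,0.1,0],"finger_gap": 0.01},{"pos": [0,0.12,0],"finger_gap": 0.01},{"pos": [0,0.1333,0],"finger_gap": 0.01},{"pos": [0,0.1333,0],"finger_gap": 0.01},{"pos": [0,0.12,-0.0533],"finger_gap": 0.01},{"pos": [0,0.08,-0.12],"finger_gap": 0.01},{"pos": [0,0.0133,-0.1333],"finger_gap": 0.01},{"pos": [0,-0.0533,-0.1333],"finger_gap": 0.01}], force=40)

```text
time: 7.85
ee_pos: [0.4744, 0.0656, 0.1673]
eef_rot: [0.015, 1.0, 0.001, 0.002]
ft_force: [1.3, -0.9, -3.0]
width: 0.0237
grip_force: 39.9
```

```bash
python3 cap.py s3 scene;python3 cap.py t3 top; python3 - <<'E'
from h import *
for n in("s3","t3"):
    c=load(n); H,S,V=cv2.split(cv2.cvtColor(c['img'],cv2.COLOR_RGB2HSV)); m=(H>8)&(H<28)&(S>110)&(V>120)
    for ce,a,_ in blobs(m,8):
        p=plane(c,ce,.006)
        if .38<p[0]<.65 and -.2<p[1]<.3: print(n,ce.round(1),a,p.round(3))
c=load("s3");cv2.imwrite("pics/s3c.png",cv2.resize(c['img'][100:280,280:480],None,fx=3,fy=3,interpolation=2)[:,:,::-1])
E
python3 go.py 0.4805 -0.335 0.154 0.604
```

```text
[[-0.755, 0.514, -0.407, 1.055], [0.656, 0.603, -0.454, 0.543], [0.012, -0.61, -0.792, 0.997], [0.0, 0.0, 0.0, 1.0]] 449.0785900669739 -0.04144609916193334
[[-0.026, -0.997, 0.075, 0.485], [-1.0, 0.026, -0.001, 0.012], [-0.001, -0.075, -0.997, 1.435], [0.0, 0.0, 0.0, 1.0]] 410.1620457555395 -0.05695909459334409
s3 [320. 218.] 106 [0.595 0.041 0.006]
s3 [399.4 226.1] 126 [0.453 0.197 0.006]
s3 [382.  240.4] 65 [0.52  0.198 0.006]
s3 [339.2 241.5] 33 [0.606 0.128 0.006]
s3 [397.5 242.5] 64 [0.494 0.229 0.006]
t3 [265.1 221.5] 27 [0.522 0.198 0.006]
t3 [256.3 229.3] 28 [0.496 0.229 0.006]
t3 [265.6 240.8] 59 [0.455 0.197 0.006]
t 7.95 pos [0.4734 0.0592 0.1657] tooly 1.529 J [-0.71  0.06  0.51  1.97 -0.03  1.12  1.34] F [ 0.4 -0.1 -3.2]
shift [-0.0235 -0.3936  0.0119] turn 0.925 or -2.216
```

View pics/s3c.png

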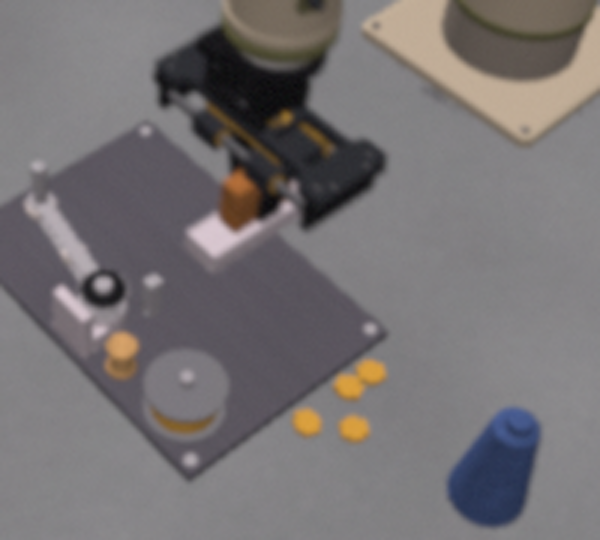

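All four chips now lie on the counter left of the plate; in the crop they are at (349,386), (372,372), (307,422) and (354,428). The plate is clear. Next I'll carry the scraper back to its free spot on the right.

Scaled: -0.39 m / 0.75 = -0.52, -0.02 m / 0.75 = -0.0267, 0.93 rad / 3.1416 = 0.296.

Request:
jog_arm(steps=[{"pos": [0,-0.0667,0],"yaw": 0.0318,"finger_gap": 0.01},{"pos": [-0.0067,-0.1333,0],"yaw": 0.0796,"finger_gap": 0.01},{"pos": [-0.0067,-0.2,0],"yaw": 0.1273,"finger_gap": 0.01},{"pos": [-0.0133,-0.2667,0],"yaw": 0.1751,"finger_gap": 0.01},{"pos": [-0.0133,-0.3333,0],"yaw": 0.2228,"finger_gap": 0.01},{"pos": [-0.02,-0.4,0],"yaw": 0.2706,"finger_gap": 0.01},{"pos": [-0.0267,-0.46,0],"yaw": 0.296,"finger_gap": 0.01},{"pos": [-0.0293,-0.5067,0],"yaw": 0.296,"finger_gap": 0.01},{"pos": [-0.0293,-0.52,0],"yaw": 0.296,"finger_gap": 0.01},{"pos": [-0.0293,-0.52,0],"yaw": 0.296,"finger_gap": 0.01}], force=40)

```text
time: 8.95
ee_pos: [0.4815, -0.3257, 0.1645]
eef_rot: [0.464, 0.886, -0.001, -0.0]
ft_force: [0.4, 0.5, -2.7]
width: 0.0233
grip_force: 39.9
```

```bash
python3 go.py 0.4805 -0.335 0.0535 0.604
```

```text
t 8.95 pos [ 0.4815 -0.3257  0.1645] tooly 0.605 J [-0.16  0.38  0.84  1.72 -0.3   1.18  1.36] F [ 0.4  0.5 -2.7]
shift [-0.0071 -0.0059  0.111 ] turn 0.001 or -3.14
```

Scaled: 0.1105 m / 0.75 = 0.1473, 0.11 m / 0.75 = 0.1467.

Request:
jog_arm(steps=[{"pos": [-0.0093,-0.008,0.0533],"finger_gap": 0.01},{"pos": [-0.0093,-0.008,0.1067],"finger_gap": 0.01},{"pos": [-0.0093,-0.008,0.1333],"finger_gap": 0.01},{"pos": [-0.0093,-0.008,0.1427],"finger_gap": 0.01},{"pos": [-0.0093,-0.008,0.1467],"finger_gap": 0.01},{"pos": [-0.0093,-0.008,0.1473],"finger_gap": 0.01},{"pos": [-0.0093,-0.008,0.1473],"finger_gap": 0.01}], force=40)

```text
time: 9.65
ee_pos: [0.4828, -0.3329, 0.0555]
eef_rot: [0.462, 0.887, 0.0, 0.001]
ft_force: [-0.0, 0.6, -2.6]
width: 0.0239
grip_force: 39.9
```

```bash
python3 go.py 0.4805 -0.335 0.0535 0.604
```

```text
t 9.65 pos [ 0.4828 -0.3329  0.0555] tooly 0.609 J [-0.07  0.53  0.76  1.8  -0.43  0.99  1.46] F [-0.   0.6 -2.6]
shift [-0.0005 -0.0031  0.002 ] turn 0.005 or -3.136
```

Request:
jog_arm(steps=[{"pos": [0,0,0.0013],"finger_gap": 0.01},{"pos": [0,0,0.0027],"finger_gap": 0.01},{"pos": [0,0,0.0027],"finger_gap": 0.01}], force=40)

```text
time: 9.95
ee_pos: [0.4825, -0.333, 0.0535]
eef_rot: [0.463, 0.887, 0.0, 0.001]
ft_force: [-2.4, 1.7, 7.6]
width: 0.024
grip_force: 40.0
```

```bash
python3 go.py 0.4805 -0.335 0.0535 0.604
```

```text
t 9.95 pos [ 0.4825 -0.333   0.0535] tooly 0.609 J [-0.07  0.53  0.75  1.8  -0.43  0.99  1.47] F [-2.4  1.7  7.6]
shift [-0.0005 -0.0028 -0.    ] turn 0.005 or -3.137
```

Scaled: -0.16 m / 0.75 = -0.2133, -0.12 m / 0.75 = -0.16.

Request:
jog_arm(steps=[{"finger_gap": 0.087},{"finger_gap": 0.087},{"finger_gap": 0.087},{"finger_gap": 0.087},{"finger_gap": 0.087},{"pos": [0,0,-0.04],"finger_gap": 0.087},{"pos": [0,0,-0.0933],"finger_gap": 0.087},{"pos": [0,0,-0.16],"finger_gap": 0.087},{"pos": [0,0,-0.2133],"finger_gap": 0.087},{"pos": [0,0,-0.2133],"finger_gap": 0.087}], force=40)

```text
time: 10.95
ee_pos: [0.4837, -0.3347, 0.2178]
eef_rot: [0.463, 0.886, 0.0, 0.004]
ft_force: [0.2, 0.1, -0.4]
width: 0.0859
grip_force: 0.0
```

```bash
python3 go.py 0.54 -0.14 0.214 -0.206
```

```text
t 10.95 pos [ 0.4837 -0.3347  0.2178] tooly 0.608 J [-0.17  0.34  0.87  1.65 -0.27  1.27  1.36] F [ 0.2  0.1 -0.4]
shift [0.1276 0.1575 0.0036] turn 0.814 or -2.327
```

Scaled: 0.19 m / 0.75 = 0.2533, 0.18 m / 0.75 = 0.24, 0.814 rad / 3.1416 = 0.2591.

```bash
python3 go.py 0.5625 -0.1135 0.21 -0.206
```

```text
t 10.95 pos [ 0.4837 -0.3347  0.2178] tooly 0.608 J [-0.17  0.34  0.87  1.65 -0.27  1.27  1.36] F [ 0.2  0.1 -0.4]
shift [0.1365 0.1911 0.0077] turn 0.814 or -2.327
```

Request:
jog_arm(steps=[{"pos": [0.0333,0.04,0],"yaw": 0.0477,"finger_gap": 0.087},{"pos": [0.0667,0.08,0],"yaw": 0.0955,"finger_gap": 0.087},{"pos": [0.1,0.12,0],"yaw": 0.1432,"finger_gap": 0.087},{"pos": [0.1333,0.16,0],"yaw": 0.191,"finger_gap": 0.087},{"pos": [0.16,0.2,0],"yaw": 0.2387,"finger_gap": 0.087},{"pos": [0.18,0.24,0],"yaw": 0.2591,"finger_gap": 0.087},{"pos": [0.1827,0.2533,0],"yaw": 0.2591,"finger_gap": 0.087},{"pos": [0.1827,0.2533,0],"yaw": 0.2591,"finger_gap": 0.087},{"pos": [0.1827,0.2533,0],"yaw": 0.2591,"finger_gap": 0.087}])

```text
time: 11.85
ee_pos: [0.5587, -0.1133, 0.2121]
eef_rot: [0.776, 0.631, -0.0, 0.0]
ft_force: [0.2, -1.0, -0.3]
width: 0.0873
grip_force: 0.0
```

```bash
python3 cap.py w3 wrist; python3 cap.py t4 top; python3 go.py 0.5625 -0.1135 0.083 -0.206
```

```text
[[0.979, -0.194, -0.062, 0.576], [-0.204, -0.933, -0.295, -0.033], [-0.0, 0.302, -0.953, 0.352], [0.0, 0.0, 0.0, 1.0]] 289.3489873631976 -0.006793513071705312
[[-0.026, -0.997, 0.075, 0.485], [-1.0, 0.026, -0.001, 0.012], [-0.001, -0.075, -0.997, 1.435], [0.0, 0.0, 0.0, 1.0]] 410.1620457555395 -0.05695909459334409
t 11.95 pos [ 0.5586 -0.1137  0.2123] tooly -0.207 J [-0.65  0.32  0.95  1.7  -0.27  1.26  0.14] F [-0.4 -0.3 -0.4]
shift [0.001  0.0038 0.1293] turn -0.001 or 3.14
```

View pics/w3.png

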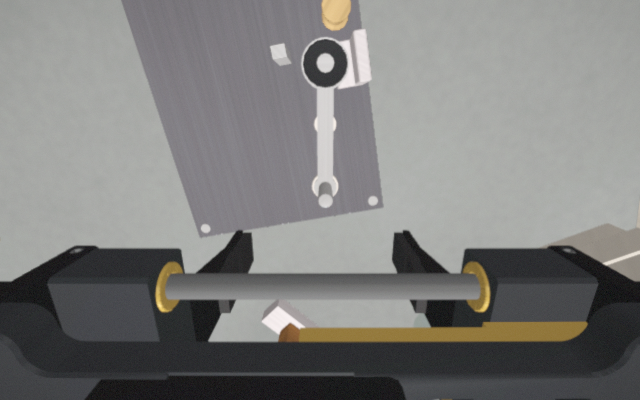

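w3: post top at (325,201) and pivot top at (325,62). The arm runs straight up the picture, in line with the tool.

```bash
python3 - <<'E'
from h import *
w,w2,s,t=load("w3"),load("w2"),load("scene0"),load("top0")
S=lambda p:(p[0]/3.6+245-.36,p[1]/3.6+95-.36);T=lambda p:(p[0]/4.5+265-.4,p[1]/4.5+180-.4)
print("post",plane(w,(325,201),.102).round(4),tri(w,(325,201),w2,(537,67)),tri(w,(325,201),s,S((172,217))))
print("pivot",plane(w,(325,62),.068).round(4),tri(w,(325,62),s,S((250,360))),tri(w,(325,62),t,T((249,91))))
print("bolts",plane(w,(205,229),.011).round(4),plane(w,(373,201),.011).round(4))
E
```

```text
post [ 0.5615 -0.1143  0.102 ] (array([ 0.56161448, -0.11394809,  0.1031639 ]), np.float64(0.00020777678816136819)) (array([ 0.56119885, -0.11391998,  0.1019765 ]), np.float64(0.0008584672985641485))
pivot [0.586  0.0036 0.068 ] (array([0.58571969, 0.00435968, 0.06406358]), np.float64(0.0009272417910795239)) (array([0.58731783, 0.00474595, 0.06167183]), np.float64(0.0024035575811838625))
bolts [ 0.3977 -0.1497  0.011 ] [ 0.6145 -0.1561  0.011 ]
```

Scaled: 0.127 m / 0.75 = 0.1693, 0.001 m / 0.75 = 0.0013.

Request:
jog_arm(steps=[{"pos": [0.0013,0.004,0.0533],"finger_gap": 0.087},{"pos": [0.0013,0.004,0.1067],"finger_gap": 0.087},{"pos": [0.0013,0.004,0.1467],"finger_gap": 0.06},{"pos": [0.0013,0.004,0.1693],"finger_gap": 0.04},{"pos": [0.0013,0.004,0.1693],"finger_gap": 0.01},{"pos": [0.0013,0.004,0.1693],"finger_gap": 0.0},{"pos": [0.0013,0.004,0.1693],"finger_gap": 0.0},{"pos": [0.0013,0.004,0.1693],"finger_gap": 0.0},{"pos": [0.0013,0.004,0.1693],"finger_gap": 0.0},{"pos": [0.0013,0.004,0.1693],"finger_gap": 0.0},{"pos": [0.0013,0.004,0.1693],"finger_gap": 0.0},{"pos": [0.0013,0.004,0.1693],"finger_gap": 0.0}], force=40)

```text
time: 13.15
ee_pos: [0.5626, -0.1113, 0.0853]
eef_rot: [0.776, 0.631, 0.0, -0.0]
ft_force: [-2.2, 1.0, -0.0]
width: 0.015
grip_force: 1.7
```

```bash
python3 go.py 0.5615 -0.114 0.085 -0.206
```

```text
t 13.15 pos [ 0.5626 -0.1113  0.0853] tooly -0.205 J [-0.57  0.48  0.85  1.81 -0.42  1.04  0.24] F [-2.2  1.  -0. ]
shift [-0.0028 -0.0005  0.0003] turn 0.001 or -3.141
```

Careful with the scale: shifts go in shares of 75 cm and turns go in shares of pi rad. That gives: -0.0989 m / 0.75 = -0.1319, -0.092 m / 0.75 = -0.1227, 1 rad / 3.1416 = 0.3183.

Request:
jog_arm(steps=[{"finger_gap": 0},{"finger_gap": 0},{"pos": [0.0008,-0.0156,0],"yaw": 0.0318,"finger_gap": 0},{"pos": [0.0031,-0.0311,0],"yaw": 0.0637,"finger_gap": 0},{"pos": [0.0069,-0.0463,0],"yaw": 0.0955,"finger_gap": 0},{"pos": [0.0124,-0.0611,0],"yaw": 0.1273,"finger_gap": 0},{"pos": [0.0192,-0.0751,0],"yaw": 0.1592,"finger_gap": 0},{"pos": [0.0273,-0.0884,0],"yaw": 0.191,"finger_gap": 0},{"pos": [0.0368,-0.1009,0],"yaw": 0.2228,"finger_gap": 0},{"pos": [0.0475,-0.1124,0],"yaw": 0.2546,"finger_gap": 0},{"pos": [0.0593,-0.1227,0],"yaw": 0.2865,"finger_gap": 0},{"pos": [0.072,-0.1319,0],"yaw": 0.3183,"finger_gap": 0}], force=45)

```text
time: 14.35
ee_pos: [0.4762, -0.0395, 0.0853]
eef_rot: [0.984, 0.179, 0.0, 0.001]
ft_force: [-0.3, -6.1, 0.1]
width: 0.0126
grip_force: 45.0
```

```bash
python3 go.py 0.468 0.02 0.085 -1.705
```

```text
t 14.35 pos [ 0.4762 -0.0395  0.0853] tooly -1.21 J [-1.07  0.37  1.22  2.06 -0.42  0.99 -0.84] F [-0.3 -6.1  0.1]
shift [ 0.0133 -0.0586  0.0002] turn 0.495 or -2.647
```

Scaled: -0.0563 m / 0.75 = -0.0751, -0.0512 m / 0.75 = -0.0683, 0.5 rad / 3.1416 = 0.1592.

Request:
jog_arm(steps=[{"pos": [0.0008,-0.0156,0],"yaw": 0.0318,"finger_gap": 0},{"pos": [0.0031,-0.0311,0],"yaw": 0.0637,"finger_gap": 0},{"pos": [0.0069,-0.0463,0],"yaw": 0.0955,"finger_gap": 0},{"pos": [0.0124,-0.0611,0],"yaw": 0.1273,"finger_gap": 0},{"pos": [0.0157,-0.0683,0],"yaw": 0.1432,"finger_gap": 0},{"pos": [0.0192,-0.0751,0],"yaw": 0.1592,"finger_gap": 0},{"pos": [0.0192,-0.0751,0],"yaw": 0.1592,"finger_gap": 0}], force=45)

```text
time: 15.05
ee_pos: [0.4687, 0.0187, 0.0851]
eef_rot: [0.998, -0.068, -0.002, 0.001]
ft_force: [-10.8, -5.4, 11.0]
width: 0.013
grip_force: 45.0
```

```bash
python3 go.py 0.468 0.02 0.085 -1.705;python3 cap.py t5 top; python3 cap.py w5 wrist
```

```text
t 15.05 pos [0.4687 0.0187 0.0851] tooly -1.707 J [-1.25  0.4   1.3   2.08 -0.47  1.   -1.41] F [-10.8  -5.4  11. ]
shift [-0.0009 -0.0012  0.0001] turn -0.002 or 3.14
[[-0.026, -0.997, 0.075, 0.485], [-1.0, 0.026, -0.001, 0.012], [-0.001, -0.075, -0.997, 1.435], [0.0, 0.0, 0.0, 1.0]] 410.1620457555395 -0.05695909459334409
[[-0.134, -0.944, -0.301, 0.552], [-0.991, 0.128, 0.039, 0.007], [0.002, 0.304, -0.953, 0.225], [0.0, 0.0, 0.0, 1.0]] 289.3489873631976 -0.006793513071705312
```

Scaled: -0.002 m / 0.75 = -0.0027, -0.001 m / 0.75 = -0.0013.

Request:
jog_arm(steps=[{"pos": [0,-0.0013,0],"finger_gap": 0},{"pos": [0,-0.0027,0],"finger_gap": 0},{"pos": [0,-0.0027,0],"finger_gap": 0}], force=45)

```text
time: 15.45
ee_pos: [0.4689, 0.0199, 0.0851]
eef_rot: [0.998, -0.068, -0.001, 0.001]
ft_force: [-10.9, -5.7, 9.8]
width: 0.013
grip_force: 45.0
```

```bash
python3 go.py 0.468 0.02 0.085 -1.705
```

```text
t 15.45 pos [0.4689 0.0199 0.0851] tooly -1.706 J [-1.26  0.41  1.3   2.08 -0.47  1.   -1.41] F [-10.9  -5.7   9.8]
shift [-0.0009  0.      0.0001] turn -0.001 or 3.14
```

Request:
jog_arm(steps=[{"pos": [0,-0.0013,0],"finger_gap": 0},{"pos": [0,-0.0027,0],"finger_gap": 0},{"pos": [0,-0.0027,0],"finger_gap": 0}], force=45)

```text
time: 15.75
ee_pos: [0.4689, 0.0206, 0.0851]
eef_rot: [0.998, -0.068, -0.001, 0.001]
ft_force: [-10.8, -9.7, 9.9]
width: 0.0129
grip_force: 45.0
```

```bash
python3 go.py 0.468 0.02 0.085 -1.705
```

```text
t 15.75 pos [0.4689 0.0206 0.0851] tooly -1.707 J [-1.26  0.41  1.3   2.08 -0.47  1.   -1.42] F [-10.8  -9.7   9.9]
shift [-0.0008  0.0008  0.0001] turn -0.002 or 3.139
```

View pics/w5.png

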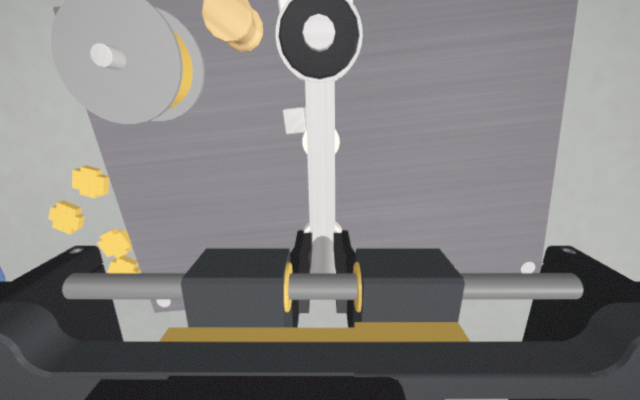

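w5: the arm runs from the pivot (318,33) to the jaws at about (322,270), with the stop lug at (295,120) touching its left side. The chips, at (90,181), (66,217), (115,243) and (122,266), lie beyond the plate's left edge. I'll give one more small push to make sure it's seated on the stop, then check everything else.

Scaled: -0.002 m / 0.75 = -0.0027, -0.001 m / 0.75 = -0.0013.

Request:
jog_arm(steps=[{"pos": [0,-0.0013,0],"finger_gap": 0},{"pos": [0,-0.0027,0],"finger_gap": 0},{"pos": [0,-0.0027,0],"finger_gap": 0},{"pos": [0,-0.0027,0],"finger_gap": 0}], force=45)

```text
time: 16.15
ee_pos: [0.469, 0.0211, 0.0851]
eef_rot: [0.998, -0.069, -0.001, 0.002]
ft_force: [-12.0, -16.3, 10.4]
width: 0.0128
grip_force: 45.0
```

```bash
python3 go.py 0.468 0.02 0.085 -1.705; python3 cap.py t6 top; python3 cap.py s6 scene; python3 - <<'E'
from h import *
t=load("t6"); cv2.imwrite("pics/fin.png",cv2.resize(t['img'][160:275,210:470],None,fx=3,fy=3,interpolation=2)[:,:,::-1])
E
```

```text
t 16.15 pos [0.469  0.0211 0.0851] tooly -1.709 J [-1.26  0.41  1.3   2.08 -0.47  1.   -1.42] F [-12.  -16.3  10.4]
shift [-0.0008  0.0012  0.0001] turn -0.004 or 3.138
[[-0.026, -0.997, 0.075, 0.485], [-1.0, 0.026, -0.001, 0.012], [-0.001, -0.075, -0.997, 1.435], [0.0, 0.0, 0.0, 1.0]] 410.1620457555395 -0.05695909459334409
[[-0.755, 0.514, -0.407, 1.055], [0.656, 0.603, -0.454, 0.543], [0.012, -0.61, -0.792, 0.997], [0.0, 0.0, 0.0, 1.0]] 449.0785900669739 -0.04144609916193334
```

View pics/fin.png

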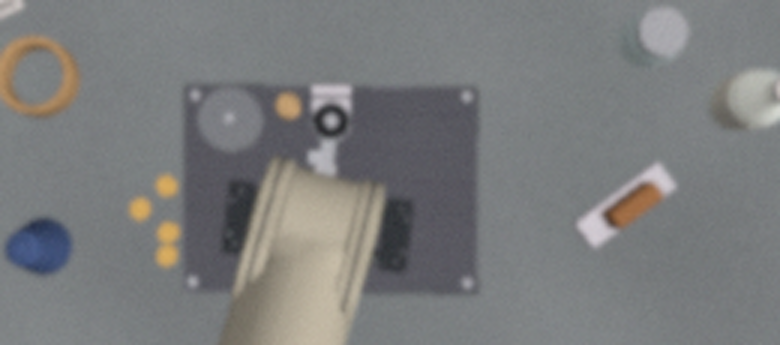

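The final view shows the four chips on the counter left of the plate at about x = 140–168 px, with the plate edge at 186. The scraper stands clear at (628,207), the bystanders haven't moved, and the arm is hard on its stop: the side force rose to 16 N with almost no further motion. I'm handing the job in.

```bash
python3 -c "
from bench import r, viewer, ticket, monitor
print(ticket.close_job())"
```

```text
the job is handed in; nothing more can be done
None
```

I wiped all four chips off the plate onto the counter with the scraper, set the scraper down clear of the plate, and handed the job in at about 16 s with the tension arm held wound against its stop.

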